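# Unhook the record-card box and throw its lid back

### The job

Open the wooden record-card box so that someone can leaf through the cards: push both steel swing hooks on its front outward until they are clear of the lid's studs, then raise the lid from under the overhanging end of its top board and push it over past upright so that it rests back on its hinge stop by its own weight. Use only light pushes of the fingertips: pinch nothing, lift nothing but the lid, leave the box standing where it is, and do not disturb the things around it.

Things in the scene. Friction and masses are not known exactly. Their poses are not given: they have to be found in the camera images.
- card_box: pale wooden record-card box, loose, about 2 kg: 150 mm deep (x), 220 wide (y), walls 85 high, 111.5 with lid. Origin: centre of its underside; +x from its front to its hinged back, +y along its front to the robot's left, +z up; turned at most 0.2 rad. Its front face (x = -75 mm) has two steel swing hooks at y = +78 and -78
- lid (a joint): hinged lid, a wooden shell 150 deep, 260 wide over its top board, 25 high (mm), 0.2 kg. Radians: 0 shut, growing as its front edge rises and swings to the back; hinge stop at 1.95, leaning back. Balances at about 1.35: short of that it falls shut, beyond it falls back on its stop and stays open by its weight. Hinge nearly frictionless. It cannot rise while a hook is over its stud
- lid_hinge (a point): middle of the lid's hinge line, which runs along the box's y axis at the top of its back wall (box frame: x = +75, y = 0, z = +86 mm)
- lid_end_right (a point): on the lower outer edge of the lid's top board at its right (-y) end, near the front: the board is 8 mm thick and runs 20 mm past the box and lid walls at both ends, to lift it by (box frame, lid shut: x = -60, y = -130, z = +103.5 mm); moves with the lid. Under the overhang there is only the box's flat end wall (y = -110), so a tilted fingertip fits beneath
- lid_end_left (a point): the same point at the lid's left (+y) end: box frame, lid shut: x = -60, y = +130, z = +103.5 mm
- hook_left (a joint): left steel swing hook (box's +y side), turning on a rivet on the box's front (y = +78, z = +65 mm). Radians: 0 upright, nose over the lid's stud; grows as its top swings outward, away from the box's middle; stop at 1.6, lying level. Off the stud from 0.22. Starts at 0 to 0.08. Takes about 0.7 N at its thumb piece and stays where it is left
- hook_right (a joint): right steel swing hook (box's -y side), mirror image of the left one; radians, growing as its top swings outward (towards -y)
- thumb_left (a point): left hook's thumb piece, an upright tab 16 mm high, 3 thick, standing forward to x = -105 mm (box frame): middle of its inner face, the one towards the box's middle; push it outward from there. Hook at 0: x = -97, y = +72, z = +109.5 mm in the box frame; it circles the rivet at 45 mm. The lid's studs below it stand out to x = -89 only
- thumb_right (a point): right hook's thumb piece, the mirror image (hook at 0: x = -97, y = -72, z = +109.5 mm in the box frame); push its inner face outward, towards -y
- jar_1: small clear sample jar with an orange screw cap, 45 mm wide, 64 mm tall, beside the right end of the card box. Loose; not part of the job. Origin at the centre of its underside
- tape_measure: yellow pocket tape measure lying flat, 60x70x36 mm, in front of the card box to the right. Loose; not part of the job. Origin at the centre of its underside
- sherd_grey_1: flat grey pottery sherd, 68x74x16 mm, in front of the card box. Loose; not part of the job. Origin at the centre of its underside
- sherd_mixed_1: small brown pottery sherd, 52x40x12 mm, in front of the left end of the card box. Loose; not part of the job. Origin at the centre of its underside
- roof_tile: red-brown roof tile fragment with a raised flange, 97x96x49 mm, behind the card box on the right. Loose; not part of the job. Origin at the centre of its underside
- sherd_grey_9: grey pottery sherd, 55x88x16 mm, behind the card box. Loose; not part of the job. Origin at the centre of its underside

How it is judged (in metres and radians):
On the way, in this order (a step that is already met when the one before it is completed fails the run):
1. both hooks are swung outward off their studs, the lid still shut (value of joint each of hook_left, hook_right above 0.22 rad and value of joint lid below 0.3 rad), for 0.1 s.
2. the lid has been pushed past upright (value of joint lid above 1.6 rad), for 0.1 s.
At the end, for the whole second after the job is handed in: the lid rests open on its hinge stop (joint above 1.85 of 1.95 rad, still), both hooks are off their studs (above 0.22 rad), and the box stands level within 30 mm of where it stood (value of joint lid above 1.85 rad and velocity of joint lid between -0.1 and 0.1 rad/s and value of joint each of hook_left, hook_right above 0.22 rad and distance of card_box from where it was at the start of the episode below 0.03 m and angle between card_box's own z axis and vertical below 0.05 rad and linear speed of card_box below 0.02 m/s); the robot touches nothing.
It fails at once if the card box is lifted, tipped or shoved away (height (world z) of card_box above 0.015 m or angle between card_box's own z axis and vertical above 0.12 rad or distance of card_box from where it was at the start of the episode above 0.04 m).
It fails at once if the lid or a hook is pinched or forced (more than 20 N from the fingers) (contact force between the fingers and lid above 20 N or contact force between the fingers and hook_left above 20 N or contact force between the fingers and hook_right above 20 N).
It fails at once if a thing standing around is lifted or moved by more than 30 mm (distance of any of jar_1, tape_measure, sherd_grey_1, sherd_mixed_1, roof_tile, sherd_grey_9 from where it was at the start of the episode above 0.03 m).
It also fails if it takes over 58 s, if anything falls off the work surface, if the arm or the gripper's body presses on something with over 40 N, if the wrist force passes 120 N, or if a joint passes its speed limit or range.

### The arm

A 6-joint arm with a two-finger parallel gripper is mounted at the origin on the work surface; the furniture and walls round the work are solid. World frame = base frame: x ahead of the robot, y to its left, z up, the work surface at z = 0. Lengths are in mm, angles in rad, forces in N, time in s.
With the tool pointing down it reaches from about 275 to 1000 mm from the base axis. Payload 8.4 kg.
Tool frame: the origin (TCP) lies midway between the tips of the shut fingers; the grasp point (between the pads) lies 19 mm behind it; z points along the fingers, y is the line along which they close (so a half turn about z gives the same grasp; the last joint's range is limited). The gripper opens to 85 mm and grips with 20 to 120 N. Pads are 22 mm wide; open, the fingers measure 114 mm over their backs; the gripper's body (76 mm by 85 mm) begins 54 mm behind the grasp point. The pads swing forward as they close: fully open they stand 13 mm farther back than shut.
Start: joints at [1.329, 0.353, 1.633, -0, 1.155, -0.002], TCP at [148.441, 607.119, 204.881] pointing down, gripper open.
Joint ranges: [-2.63, 2.63], [-0.92, 2.1], [0.06, 2.66], [-1.3, 4.44], [0, 2.69], [-3.02, 3.02]. Speed limits (rad/s): [2.22, 2.22, 2.79, 3.14, 3.14, 3.14].

### API

Orientations are given as [roll, pitch, yaw] about the fixed x, y, z axes, in that order (R = Rz(yaw) Ry(pitch) Rx(roll)).
In Python, from rig import monitor, imaging, r gives the robot as it stands.
- The arm moves only by the tool drive_tool, never from a script. Its argument "plan" is a list of rows, each an object of numbers: "x", "y", "z": the shift along the tool's x, y, z in units of 50 mm (1.0 is 50 mm); "ax", "ay", "az": the turn, a rotation vector about the tool's x, y, z in units of 6 degrees (1.0 is 6 degrees); "hand": the finger opening in mm, from 0 to 85.4. In form: [{"x": .., "y": .., "z": .., "ax": .., "ay": .., "az": .., "hand": ..}, ...]. A call has 1 to 8 rows; each row is the pose to reach, as a shift and turn from the pose commanded when the call began, along the tool's axes at that moment; what a row does not reach only later rows make up. A row lasts 1/10 s, in which the tool goes at most 50 mm and 8.59 degrees, less where a joint would pass 70% of its speed; a pose out of reach is approached as far as the arm can. A call with a gripper value outside its range is refused whole. The fingers move at their own pace and stop on an object; "grip_force" is the grip in N (left out, the last holds). Time passes only in rows, so rows that repeat a pose let the fingers close. It gives the time, the measured TCP pose, the force, the opening and the grip force at its end, in the units of the state.
- monitor.sense(): the state, without advancing time (a new reading comes with each control period).
- imaging.grab_frame(name): name is "scene" or "side" or "wrist"; returns the picture (384x512x3 uint8, red, green, blue); there is no depth.
- imaging.camera_info(name): a dict with "mtx" (3x3 intrinsics, pixels), "dist" ([k1, k2, p1, p2, k3] as OpenCV has them; the pictures are not rectified), "R" (3x3) and "t" (3): a world point X has camera coordinates R X + t. Camera axes: x right, y down, z forward; pixel columns grow to the right and rows downward; lengths in mm; the calibration is good to about 2 mm. A picture is of the moment at which its call begins: read the wrist's pose just before it. camera_info takes no time and is no camera call; for the wrist camera it gives the pose at the moment of the call.
- r.sign_off(): hands the job in; it is judged then, once.
The state is a dict: "clock": time; "qpos": joint angles; "qvel": joint speeds; "joint_efforts": joint torques, N m; "eef_pos": TCP position; "tcp_rot": TCP orientation; "contact_force": force on the tool from outside, world axes, zero at the start; "wrist_torque": the same for the moment, N m; "opening": opening from 0.0 (shut) to 1.0 (fully open); "grasp_force": force on a finger pad.
Only numpy, scipy, OpenCV 4.12 (cv2) and the standard library are available. Lean on these libraries where they do the work, as an engineer would, in place of code of your own. Each camera call takes 0.05 s, during which the arm holds its last target. There are 200 camera calls.

## Working session

There is one attempt and no reset: what is moved stays moved. The work goes in short steps, Python scripts to look and compute and a tool call to move; the robot and the scene stay as the last step left them, time stands still between calls to the robot, and variables do not carry over. Pictures are saved under pics/ and viewed, at most 10 in all, crops included, and the job is handed in when it is done.

Besides the shell and the picture viewer there is one more tool, called after ">>>" by a JSON object that holds its "api" and its "payload", one argument or row to a line. drive_tool: Moves the arm, as the interface text tells. Its arguments: {"type":"object","properties":{"plan":{"type":"array","items":{"type":"object","properties":{"x":{"type":"number"},"y":{"type":"number"},"z":{"type":"number"},"ax":{"type":"number"},"ay":{"type":"number"},"az":{"type":"number"},"hand":{"type":"number"}}}},"grip_force":{"type":"number"}},"required":["plan"]}

```bash
mkdir -p pics; python3 - <<'E'
from rig import monitor, imaging, r
import cv2
print(monitor.sense())
for n in("scene","side"):
    f=imaging.grab_frame(n); cv2.imwrite(f"pics/{n}0.png",cv2.resize(f[:,:,::-1],(800,600),interpolation=cv2.INTER_CUBIC))
    print(imaging.camera_info(n))
E
```

```text
{'clock': 0.0, 'qpos': array([ 1.32857721e+00,  3.53687805e-01,  1.63411563e+00,  2.66995061e-06,
        1.15522052e+00, -2.39985655e-03]), 'qvel': array([ 0.00104671,  0.00114316,  0.00050724, -0.0005388 , -0.00060053,
        0.00202973]), 'joint_efforts': array([ 2.18593836e-03, -6.05247116e+01, -3.42080963e+01,  1.65404840e-04,
        9.16196674e-03, -5.90538093e-06]), 'eef_pos': array([148.33052501, 606.6157847 , 204.14486843]), 'tcp_rot': array([-3.14016136e+00, -5.87606426e-06,  2.90177231e+00]), 'contact_force': array([-0.7383924 , -0.42530715, -0.31320144]), 'wrist_torque': array([ 0.01579597, -0.0439572 ,  0.06007808]), 'grasp_force': 0.0, 'opening': 0.9959807356820788}
{'mtx': array([[467.85521127,   0.        , 255.45491881],
       [  0.        , 467.85521127, 190.25327038],
       [  0.        ,   0.        ,   1.        ]]), 'dist': array([-0.09406442,  0.        ,  0.        ,  0.        ,  0.        ]), 'R': array([[ 0.56800056, -0.82293289, -0.01252292],
       [-0.40132377, -0.26365138, -0.87716998],
       [ 0.71855034,  0.50325879, -0.48001667]]), 't': array([-348.23493866,  305.96270347,  588.53169138])}
{'mtx': array([[435.00280245,   0.        , 254.85855082],
       [  0.        , 435.00280245, 201.21808666],
       [  0.        ,   0.        ,   1.        ]]), 'dist': array([-0.01154119,  0.        ,  0.        ,  0.        ,  0.        ]), 'R': array([[-0.89715597, -0.44140679,  0.01646857],
       [-0.17273503,  0.31628027, -0.93280727],
       [ 0.40653878, -0.83971831, -0.35999915]]), 't': array([534.35407428, 215.33760424, 728.85345694])}
```

View pics/scene0.png

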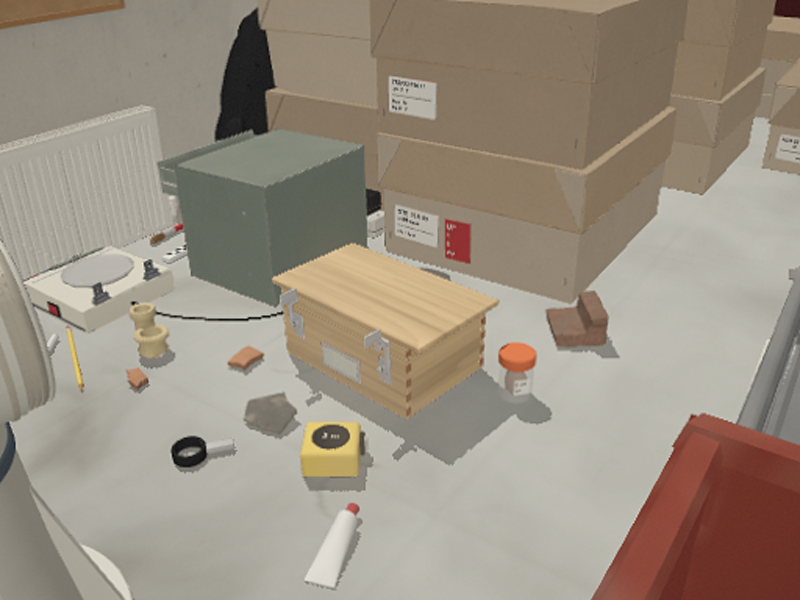

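View pics/side0.png

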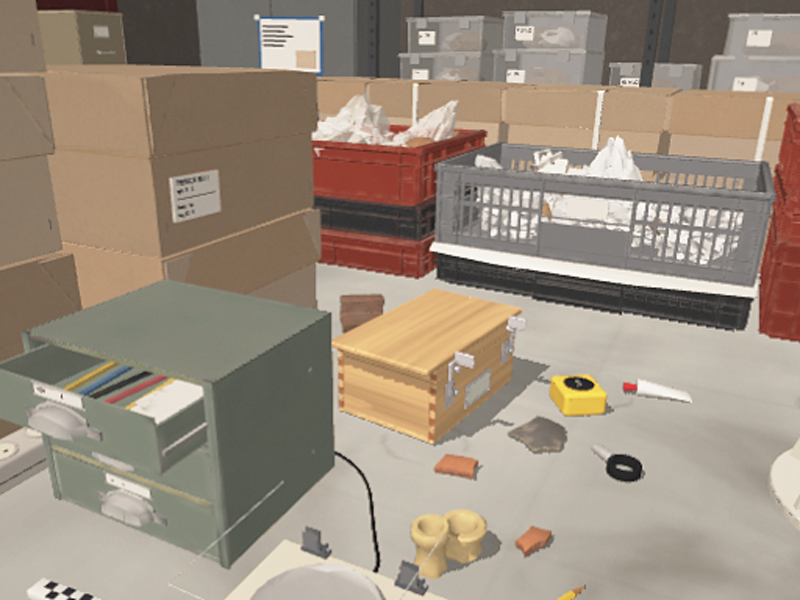

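The scene picture shows the lid corners at about (275,280), (352,244), (498,300) and (416,350). The side picture shows them at about (333,347), (433,377), (522,310) and (436,291). I'll enlarge both.

```bash
python3 - <<'E'
import cv2, numpy as np
from rig import imaging
a=imaging.grab_frame("scene")[150:270,165:365,::-1]; b=imaging.grab_frame("side")[180:290,200:400,::-1]
cv2.imwrite("pics/c1.png",cv2.resize(a,None,fx=4,fy=4,interpolation=cv2.INTER_CUBIC))
cv2.imwrite("pics/c2.png",cv2.resize(b,None,fx=4,fy=4,interpolation=cv2.INTER_CUBIC))
E
```

```text
(no output)
```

View pics/c1.png

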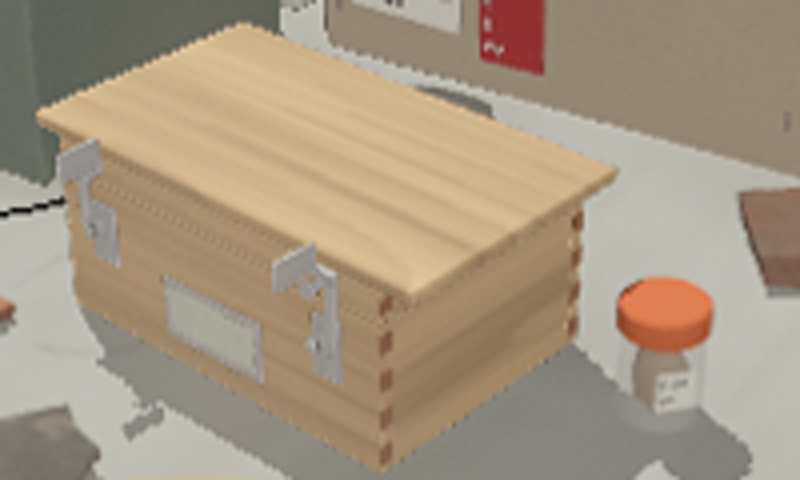

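View pics/c2.png

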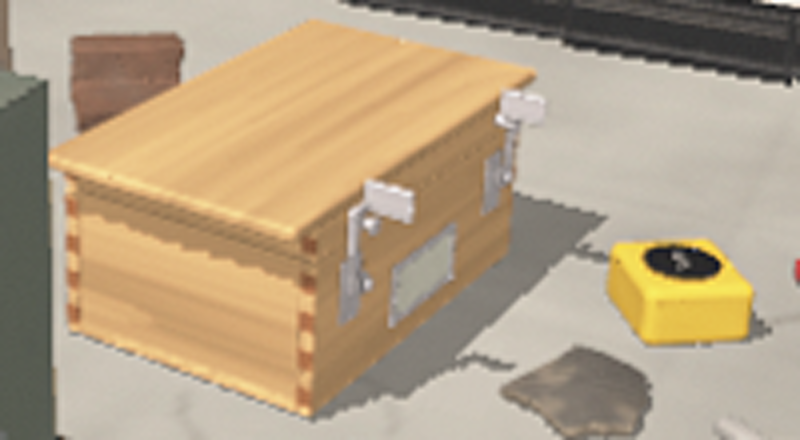

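```bash
cat > h.py <<'E'
import numpy as np, cv2
from rig import monitor, imaging, r
from scipy.optimize import least_squares
C={n:imaging.camera_info(n) for n in("scene","side")}
def proj(n,P,c=None):
    c=c or C[n]; return cv2.projectPoints(np.atleast_2d(np.float64(P)),cv2.Rodrigues(c["R"])[0],c["t"],c["mtx"],c["dist"])[0][:,0]
def plane(n,px,z,c=None):
    c=c or C[n]; u=cv2.undistortPoints(np.float64([[px]]),c["mtx"],c["dist"])[0,0]
    d=c["R"].T@[u[0],u[1],1]; o=-c["R"].T@c["t"]; return o+d*(z-o[2])/d[2]
def box(p,P):
    c,s=np.cos(p[2]),np.sin(p[2]); P=np.atleast_2d(P); return np.c_[p[0]+c*P[:,0]-s*P[:,1],p[1]+s*P[:,0]+c*P[:,1],P[:,2]+(p[3] if len(p)>3 else 0)]
E
python3 - <<'E'
from h import *
L=[(-75,130,111.5),(75,130,111.5),(75,-130,111.5),(-75,-130,111.5)]
s=(L+[(-75,-110,0),(75,-110,0)],np.array([(38,113),(243,23),(617,172),(412,294),(383,470),(573,343)])/4+[164.6,149.6])
d=(L+[(-75,110,0),(75,110,0),(-75,-110,0)],np.array([(302,240),(52,160),(315,22),(535,73),(310,416),(70,331),(508,258)])/4+[199.6,179.6])
f=lambda p:np.r_[(proj("scene",box(p,s[0]))-s[1]).ravel(),(proj("side",box(p,d[0]))-d[1]).ravel()]
for n,v in(("scene",s),("side",d)):
  q=least_squares(lambda p:(proj(n,box(p,v[0]))-v[1]).ravel(),[500,0,0]);print(n,q.x)
q=least_squares(f,[500,0,0,0]);print(q.x,np.round(f(q.x).reshape(-1,2),1).tolist())
B=q.x
for k,P in dict(thL=(-97,72,109.5),thR=(-97,-72,109.5),eR=(-60,-130,103.5),eL=(-60,130,103.5),hinge=(75,0,86)).items(): print(k,box(B,P).round(1), (proj("scene",box(B,P))-[164.6,149.6])*4,(proj("side",box(B,P))-[199.6,179.6])*4)
print("jar",plane("scene",(164.6+665/4,149.6+295/4),64)," tape",plane("side",(199.6+682/4,179.6+262/4),36),plane("scene",(331*.64,437*.64),36),"sherd",plane("scene",(269*.64,410*.64),10),"tile",plane("scene",(578*.64,325*.64),25), "brown",plane("scene",(246*.64,357*.64),10))
E
```

```text
scene [ 5.57837933e+02 -1.16524834e+01 -1.43004672e-01]
side [ 5.52689188e+02 -1.33885675e+01 -1.33146953e-01]
[ 5.53931334e+02 -1.35221831e+01 -1.34662643e-01  1.09833763e-01] [[-1.9, 0.5], [-0.8, -0.1], [0.5, -0.7], [0.5, 0.7], [-0.4, 3.4], [0.6, 0.8], [-0.9, -2.4], [-2.9, -1.8], [-0.8, -1.2], [0.7, -1.2], [0.6, 2.0], [-0.2, 1.0], [-0.0, -0.2]]
thL [[467.5  70.8 109.6]] [[ 70.47083974 169.87103076]] [[402.41447235 202.63962364]]
thR [[448.1 -71.8 109.6]] [[281.62383054 273.93508864]] [[530.52733646 110.65932204]]
eR [[ 477.  -134.3  103.6]] [[436.77727691 298.27685192]] [[512.68406358  75.70034203]]
eL [[511.9 123.4 103.6]] [[ 54.61466603 118.50441182]] [[269.83840966 237.876351  ]]
hinge [[628.3 -23.6  86.1]] [[414.52381365 133.25179687]] [[189.82254904 120.50264849]]
jar [ 590.87050942 -190.42736871   64.        ]  tape [360.94644629 -80.55374719  36.        ] [361.76438367 -84.27610966  36.        ] sherd [382.57447327  30.86495721  10.        ] tile [ 748.8106148  -208.62016431   25.        ] brown [450.46908875 137.41590935  10.        ]
```

>>> {"api": "drive_tool", "payload": {
  "plan": [
    {"x": -1,"y": -1,"z": -0.5,"hand": 0},
    {"x": -2,"y": -2,"z": -1,"hand": 0},
    {"x": -2.8,"y": -3,"z": -1.5,"hand": 0},
    {"x": -3.6,"y": -4,"z": -2,"hand": 0},
    {"x": -4.4,"y": -5,"z": -2,"hand": 0},
    {"x": -5,"y": -6,"z": -2,"hand": 0},
    {"x": -5.6,"y": -6.6,"z": -2,"hand": 0},
    {"x": -6.2,"y": -7.2,"z": -2,"hand": 0}
  ],
  "grip_force": 20
}}

```text
invalid input
```

```bash
cat >> h.py <<'E'
from scipy.spatial.transform import Rotation as Ro
B=np.array([555,-13,-0.136])
def to(P,bw,tilt=0):
    """command units from present pose to box-frame point P, tool x=-box x, tilted by tilt about box x"""
    s=monitor.sense(); R0=Ro.from_euler("xyz",s["tcp_rot"])
    R1=Ro.from_euler("z",bw[2])*Ro.from_euler("x",tilt)*Ro.from_euler("xyz",[np.pi,0,np.pi])
    d=R0.inv().apply(box(bw,P)[0]-s["eef_pos"]); w=np.degrees((R0.inv()*R1).as_rotvec())
    return (d/50).round(2),(w/6).round(2)
E
python3 - <<'E'
from h import *
s=monitor.sense();print(s["eef_pos"],s["tcp_rot"],s["qpos"],s["clock"],to((-100,0,300),B))
E
```

```text
[148.38387847 606.83067337 204.43959565] [-3.14074486e+00  3.56236267e-05  2.90178427e+00] [ 1.32860049e+00  3.53428207e-01  1.63380577e+00 -4.11503664e-05
  1.15520639e+00 -2.37080758e-03] 0.2 (array([ -8.85, -10.32,  -1.9 ]), array([-0.01, -0.  , -0.99]))
```

>>> {"api": "drive_tool", "payload": {
  "plan": [
    {"x": -1,"y": -1,"z": -0.5,"ax": 0,"ay": 0,"az": 0,"hand": 0},
    {"x": -2,"y": -2,"z": -1,"ax": 0,"ay": 0,"az": 0,"hand": 0},
    {"x": -2.8,"y": -3,"z": -1.5,"ax": 0,"ay": 0,"az": 0,"hand": 0},
    {"x": -3.6,"y": -4,"z": -2,"ax": 0,"ay": 0,"az": 0,"hand": 0},
    {"x": -4.4,"y": -5,"z": -2,"ax": 0,"ay": 0,"az": 0,"hand": 0},
    {"x": -5,"y": -6,"z": -2,"ax": 0,"ay": 0,"az": 0,"hand": 0},
    {"x": -5.6,"y": -6.6,"z": -2,"ax": 0,"ay": 0,"az": 0,"hand": 0},
    {"x": -6.2,"y": -7.2,"z": -2,"ax": 0,"ay": 0,"az": 0,"hand": 0}
  ],
  "grip_force": 20
}}

```text
clock: 1.0
eef_pos: [323.8, 261.9, 299.4]
tcp_rot: [3.141, 0.001, 2.902]
contact_force: [1.0, -0.7, -0.4]
opening: -0.002
grasp_force: 0.0
```

```bash
python3 - <<'E'
from h import *
s=monitor.sense();print(s["eef_pos"],s["tcp_rot"],s["qpos"],s["clock"],to((-100,0,300),B))
E
```

```text
[323.77457199 261.93277422 299.43114542] [3.14082080e+00 7.31474632e-04 2.90240655e+00] [ 6.76698812e-01 -7.61041890e-02  1.92494078e+00 -1.14435301e-04
  1.29169837e+00 -6.54880224e-01] 1.0 (array([-3.81, -4.45, -0.01]), array([ 0.01,  0.01, -0.99]))
```

>>> {"api": "drive_tool", "payload": {
  "plan": [
    {"x": -0.6,"y": -0.7,"z": 0,"ax": 0,"ay": 0,"az": -0.3,"hand": 0},
    {"x": -1.2,"y": -1.4,"z": 0,"ax": 0,"ay": 0,"az": -0.6,"hand": 0},
    {"x": -1.8,"y": -2.1,"z": 0,"ax": 0,"ay": 0,"az": -1,"hand": 0},
    {"x": -2.4,"y": -2.8,"z": 0,"ax": 0,"ay": 0,"az": -1,"hand": 0},
    {"x": -3.0,"y": -3.5,"z": 0,"ax": 0,"ay": 0,"az": -1,"hand": 0},
    {"x": -3.4,"y": -4.0,"z": 0,"ax": 0,"ay": 0,"az": -1,"hand": 0},
    {"x": -3.6,"y": -4.2,"z": 0,"ax": 0,"ay": 0,"az": -1,"hand": 0},
    {"x": -3.6,"y": -4.2,"z": 0,"ax": 0,"ay": 0,"az": -1,"hand": 0}
  ]
}}

```text
clock: 1.8
eef_pos: [448.9, 16.0, 298.7]
tcp_rot: [-3.142, -0.0, 3.004]
contact_force: [0.2, 1.0, 0.4]
opening: 0.003
grasp_force: 0.0
```

```bash
python3 - <<'E'
from h import *
s=monitor.sense();print(s["eef_pos"],s["tcp_rot"],s["clock"],to((-100,0,300),B))
c=imaging.camera_info("wrist"); f=imaging.grab_frame("wrist")
print(c)
cv2.imwrite("pics/w1.png",cv2.resize(f[:,:,::-1],(800,600),interpolation=cv2.INTER_CUBIC))
P=[(-75,130,111.5),(75,130,111.5),(75,-130,111.5),(-75,-130,111.5),(-97,72,109.5),(-97,-72,109.5),(-105,72,117.5),(-105,-72,117.5)]
print((proj("",box(B,P),c)/.64).round())
E
```

```text
[448.92501895  15.98150145 298.70685217] [-3.14155019e+00 -3.04894262e-04  3.00399845e+00] 1.8 (array([-0.18, -0.29, -0.03]), array([-0.  , -0.  , -0.02]))
{'mtx': array([[291.89443454,   0.        , 257.13801024],
       [  0.        , 291.89443454, 195.01472014],
       [  0.        ,   0.        ,   1.        ]]), 'dist': array([-0.03451364,  0.        ,  0.        ,  0.        ,  0.        ]), 'R': array([[ 0.13709287,  0.99055654,  0.00180996],
       [ 0.94964873, -0.13195049,  0.28417664],
       [ 0.28173185, -0.03723976, -0.95877023]]), 't': array([ -78.36037618, -487.85170487,  342.70076002])}
[[542. 305.]
 [528. 462.]
 [243. 463.]
 [224. 306.]
 [472. 279.]
 [294. 279.]
 [474. 271.]
 [291. 271.]]
```

View pics/w1.png

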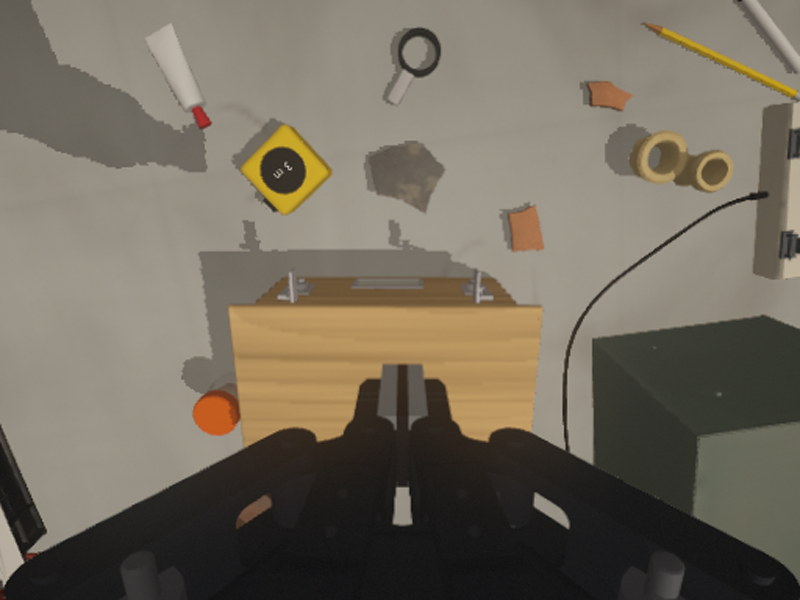

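The wrist view agrees with the prediction to within about 3 px: lid front corners (229,306) and (543,306), thumb tabs near (292,285) and (478,285). The box y is corrected by +2 mm. Next I lower the closed fingers in front of the lid.

```bash
sed -i 's/^B=.*/B=np.array([555,-11,-0.136])/' h.py; python3 - <<'E'
from h import *
print(to((-102,20,105),B))
E
```

```text
(array([-0.15,  0.13,  3.87]), array([ 0.  , -0.01, -0.01]))
```

>>> {"api": "drive_tool", "payload": {
  "plan": [
    {"x": -0.14,"y": 0.12,"z": 0.6,"ax": 0,"ay": 0,"az": 0,"hand": 0},
    {"x": -0.14,"y": 0.12,"z": 1.3,"ax": 0,"ay": 0,"az": 0,"hand": 0},
    {"x": -0.14,"y": 0.12,"z": 2.0,"ax": 0,"ay": 0,"az": 0,"hand": 0},
    {"x": -0.14,"y": 0.12,"z": 2.6,"ax": 0,"ay": 0,"az": 0,"hand": 0},
    {"x": -0.14,"y": 0.12,"z": 3.2,"ax": 0,"ay": 0,"az": 0,"hand": 0},
    {"x": -0.14,"y": 0.12,"z": 3.6,"ax": 0,"ay": 0,"az": 0,"hand": 0},
    {"x": -0.14,"y": 0.12,"z": 3.85,"ax": 0,"ay": 0,"az": 0,"hand": 0},
    {"x": -0.14,"y": 0.12,"z": 3.85,"ax": 0,"ay": 0,"az": 0,"hand": 0}
  ]
}}

```text
clock: 2.65
eef_pos: [454.3, 23.5, 105.0]
tcp_rot: [-3.141, -0.004, 3.008]
contact_force: [-0.1, -0.3, 0.5]
opening: 0.001
grasp_force: 0.0
```

```bash
python3 - <<'E'
from h import *
print(to((-102,20,105),B),to((-102,85,105),B))
E
```

```text
(array([-0.05, -0.01, -0.  ]), array([-0.  , -0.03,  0.02])) (array([-0.05,  1.29, -0.  ]), array([-0.  , -0.03,  0.02]))
```

Now I push the left hook outward.

>>> {"api": "drive_tool", "payload": {
  "plan": [
    {"x": 0,"y": 0.3,"z": 0,"ax": 0,"ay": 0,"az": 0,"hand": 0},
    {"x": 0,"y": 0.6,"z": 0,"ax": 0,"ay": 0,"az": 0,"hand": 0},
    {"x": 0,"y": 0.75,"z": 0,"ax": 0,"ay": 0,"az": 0,"hand": 0},
    {"x": 0,"y": 0.88,"z": 0,"ax": 0,"ay": 0,"az": 0,"hand": 0},
    {"x": 0,"y": 1.0,"z": 0,"ax": 0,"ay": 0,"az": 0,"hand": 0},
    {"x": 0,"y": 1.12,"z": 0,"ax": 0,"ay": 0,"az": 0,"hand": 0},
    {"x": 0,"y": 1.24,"z": 0,"ax": 0,"ay": 0,"az": 0,"hand": 0},
    {"x": 0,"y": 1.34,"z": 0,"ax": 0,"ay": 0,"az": 0,"hand": 0}
  ]
}}

```text
clock: 3.45
eef_pos: [465.3, 88.7, 106.4]
tcp_rot: [-3.142, -0.0, 3.006]
contact_force: [-1.0, 0.6, -0.2]
opening: 0.002
grasp_force: 0.0
```

>>> {"api": "drive_tool", "payload": {
  "plan": [
    {"x": 0,"y": -0.3,"z": 0,"ax": 0,"ay": 0,"az": 0,"hand": 0},
    {"x": 0,"y": -0.8,"z": 0,"ax": 0,"ay": 0,"az": 0,"hand": 0},
    {"x": 0,"y": -1.3,"z": 0,"ax": 0,"ay": 0,"az": 0,"hand": 0},
    {"x": 0,"y": -1.8,"z": 0,"ax": 0,"ay": 0,"az": 0,"hand": 0},
    {"x": 0,"y": -2.2,"z": 0,"ax": 0,"ay": 0,"az": 0,"hand": 0},
    {"x": 0,"y": -2.4,"z": 0,"ax": 0,"ay": 0,"az": 0,"hand": 0},
    {"x": 0,"y": -2.5,"z": 0,"ax": 0,"ay": 0,"az": 0,"hand": 0},
    {"x": 0,"y": -2.5,"z": 0,"ax": 0,"ay": 0,"az": 0,"hand": 0}
  ]
}}

```text
clock: 4.25
eef_pos: [448.5, -35.6, 106.4]
tcp_rot: [3.141, 0.0, 3.006]
contact_force: [0.1, -0.5, -0.6]
opening: 0.002
grasp_force: 0.0
```

```bash
python3 - <<'E'
from h import *
print(to((-102,-40,105),B),to((-102,-86,105),B))
E
```

```text
(array([-0.  , -0.02,  0.03]), array([0., 0., 0.])) (array([-0.  , -0.94,  0.03]), array([0., 0., 0.]))
```

>>> {"api": "drive_tool", "payload": {
  "plan": [
    {"x": 0,"y": -0.15,"z": 0.02,"ax": 0,"ay": 0,"az": 0,"hand": 0},
    {"x": 0,"y": -0.3,"z": 0.02,"ax": 0,"ay": 0,"az": 0,"hand": 0},
    {"x": 0,"y": -0.42,"z": 0.02,"ax": 0,"ay": 0,"az": 0,"hand": 0},
    {"x": 0,"y": -0.54,"z": 0.02,"ax": 0,"ay": 0,"az": 0,"hand": 0},
    {"x": 0,"y": -0.66,"z": 0.02,"ax": 0,"ay": 0,"az": 0,"hand": 0},
    {"x": 0,"y": -0.78,"z": 0.02,"ax": 0,"ay": 0,"az": 0,"hand": 0},
    {"x": 0,"y": -0.9,"z": 0.02,"ax": 0,"ay": 0,"az": 0,"hand": 0},
    {"x": 0,"y": -1.0,"z": 0.02,"ax": 0,"ay": 0,"az": 0,"hand": 0}
  ]
}}

```text
clock: 5.05
eef_pos: [441.6, -85.6, 105.4]
tcp_rot: [-3.142, 0.0, 3.006]
contact_force: [0.4, 0.7, 0.7]
opening: 0.002
grasp_force: 0.0
```

>>> {"api": "drive_tool", "payload": {
  "plan": [
    {"x": 0.2,"y": 0.5,"z": 0,"ax": 0,"ay": 0,"az": 0,"hand": 0},
    {"x": 0.5,"y": 0.6,"z": -0.5,"ax": 0,"ay": 0,"az": 0,"hand": 0},
    {"x": 0.5,"y": 0.6,"z": -1.3,"ax": 0,"ay": 0,"az": 0,"hand": 0},
    {"x": 0.5,"y": 0.6,"z": -2.1,"ax": 0,"ay": 0,"az": 0,"hand": 0},
    {"x": 0.5,"y": 0,"z": -2.5,"ax": 0,"ay": 0,"az": 0,"hand": 0},
    {"x": 0.5,"y": -0.7,"z": -2.5,"ax": 0,"ay": 0,"az": 0,"hand": 0},
    {"x": 0.5,"y": -1.4,"z": -2.5,"ax": 0,"ay": 0,"az": 0,"hand": 0},
    {"x": 0.5,"y": -1.5,"z": -2.5,"ax": 0,"ay": 0,"az": 0,"hand": 0}
  ]
}}

```text
clock: 5.85
eef_pos: [406.4, -158.8, 230.8]
tcp_rot: [-3.14, 0.001, 3.004]
contact_force: [-0.2, -0.1, -0.1]
opening: -0.001
grasp_force: 0.0
```

```bash
python3 - <<'E'
from h import *
a=imaging.grab_frame("scene")[150:270,165:365,::-1]; b=imaging.grab_frame("side")[180:270,200:400,::-1]
cv2.imwrite("pics/c3.png",cv2.resize(np.vstack([a,b])[:,:],(571,600),interpolation=cv2.INTER_CUBIC))
P=[(-75,-60)]
s=monitor.sense();print(s["qpos"],s["eef_pos"],to((-60,-160,150),B,0.8))
E
```

```text
[-3.71628988e-01  2.25868229e-02  1.98595077e+00  1.57918584e-04
  1.13323923e+00 -1.80495681e+00] [ 406.48240353 -156.75523989  230.33978953] (array([-1.35,  0.09,  1.61]), array([-7.64,  0.  , -0.01]))
```

View pics/c3.png

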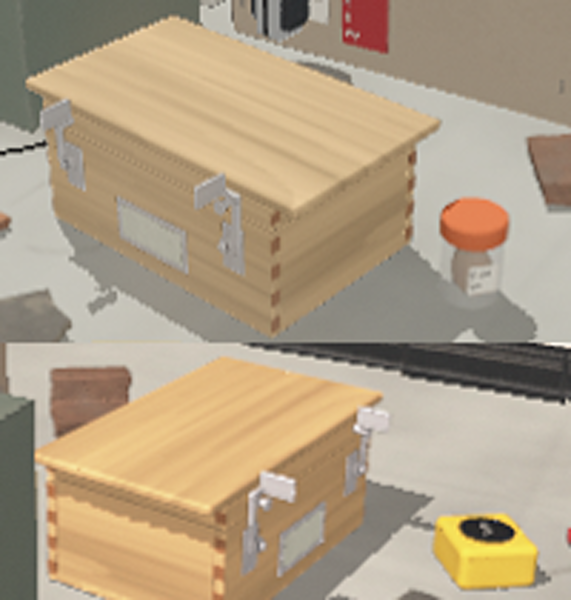

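The hooks look unmoved: the tabs are still at (57,113) and (211,190). I'll check where the fingers really are.

```bash
python3 - <<'E'
from h import *
s=monitor.sense();R=Ro.from_euler("xyz",s["tcp_rot"])
f=[imaging.grab_frame(n)[:,:,::-1].copy() for n in("scene","side")]
for n,g in zip(("scene","side"),f):
    p=proj(n,[s["eef_pos"],s["eef_pos"]-R.apply([0,0,50])]);print(p)
    for q in p: cv2.circle(g,tuple(int(v) for v in q.round()),2,(0,0,255),1)
cv2.imwrite("pics/f1.png",np.hstack([cv2.resize(g[20:320,100:420],(400,375)) for g in f]))
E
```

```text
[[261.3854859  178.14633524]
 [261.1637013  146.98874375]]
[[366.71378047 146.2186933 ]
 [369.2505661  123.24717362]]
```

View pics/f1.png

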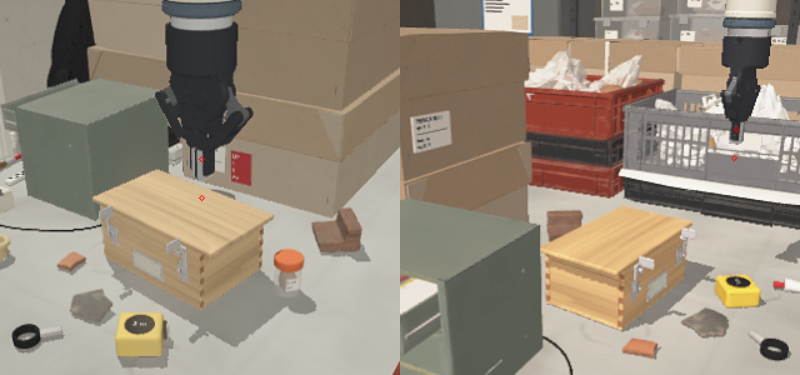

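```bash
python3 - <<'E'
from h import *
f=[imaging.grab_frame(n)[:,:,::-1] for n in("scene","side")]
cv2.imwrite("pics/f2.png",np.hstack([cv2.resize(f[0][130:190,235:285],(400,480),interpolation=cv2.INTER_CUBIC),cv2.resize(f[1][100:160,343:393],(400,480),interpolation=cv2.INTER_CUBIC)]))
E
```

```text
(no output)
```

View pics/f2.png

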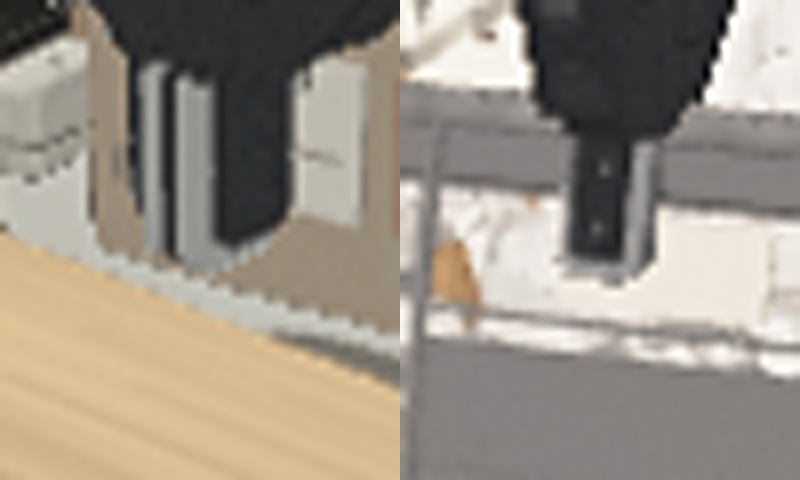

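```bash
python3 - <<'E'
from h import *
s=monitor.sense()
q=[np.array((261.2,161.2)),np.array((369.2,132.8))]
x=least_squares(lambda X:np.r_[(proj("scene",X)-q[0]).ravel(),(proj("side",X)-q[1]).ravel()],s["eef_pos"]);print(x.x,x.fun,s["eef_pos"])
E
```

```text
[ 404.40360331 -158.14686111  259.34103454] [ 0.04898263 -0.13127683  0.08931351  0.18844451] [ 406.8058493  -155.11506737  230.2462103 ]
```

The visible fingertip is about 28 mm behind the reported TCP, so the fingers passed over the tabs. I'll account for this and redo the pushes.

```bash
sed -i 's/d=R0.inv().apply(box(bw,P)\[0\]-s\["eef_pos"\])/d=R0.inv().apply(box(bw,P)[0]+R1.apply([0,0,28])-s["eef_pos"])/' h.py; python3 - <<'E'
from h import *
print(to((-101,-30,180),B),to((-101,-30,105),B))
E
```

```text
(array([-0.53,  2.66,  1.57]), array([ 0.  , -0.  ,  0.02])) (array([-0.53,  2.66,  3.07]), array([ 0.  , -0.  ,  0.02]))
```

>>> {"api": "drive_tool", "payload": {
  "plan": [
    {"x": -0.1,"y": 0.8,"z": 0,"ax": 0,"ay": 0,"az": 0,"hand": 0},
    {"x": -0.3,"y": 1.6,"z": 0.3,"ax": 0,"ay": 0,"az": 0,"hand": 0},
    {"x": -0.53,"y": 2.4,"z": 0.8,"ax": 0,"ay": 0,"az": 0,"hand": 0},
    {"x": -0.53,"y": 2.66,"z": 1.4,"ax": 0,"ay": 0,"az": 0,"hand": 0},
    {"x": -0.53,"y": 2.66,"z": 2.0,"ax": 0,"ay": 0,"az": 0,"hand": 0},
    {"x": -0.53,"y": 2.66,"z": 2.5,"ax": 0,"ay": 0,"az": 0,"hand": 0},
    {"x": -0.53,"y": 2.66,"z": 2.9,"ax": 0,"ay": 0,"az": 0,"hand": 0},
    {"x": -0.53,"y": 2.66,"z": 3.06,"ax": 0,"ay": 0,"az": 0,"hand": 0}
  ]
}}

```text
clock: 6.95
eef_pos: [449.6, -26.7, 75.7]
tcp_rot: [-3.142, -0.003, 3.008]
contact_force: [-0.3, 0.2, 0.7]
opening: 0.003
grasp_force: 0.0
```

>>> {"api": "drive_tool", "payload": {
  "plan": [
    {"x": 0,"y": -0.3,"z": 0,"ax": 0,"ay": 0,"az": 0,"hand": 0},
    {"x": 0,"y": -0.5,"z": 0,"ax": 0,"ay": 0,"az": 0,"hand": 0},
    {"x": 0,"y": -0.62,"z": 0,"ax": 0,"ay": 0,"az": 0,"hand": 0},
    {"x": 0,"y": -0.74,"z": 0,"ax": 0,"ay": 0,"az": 0,"hand": 0},
    {"x": 0,"y": -0.86,"z": 0,"ax": 0,"ay": 0,"az": 0,"hand": 0},
    {"x": 0,"y": -0.98,"z": 0,"ax": 0,"ay": 0,"az": 0,"hand": 0},
    {"x": 0,"y": -1.1,"z": 0,"ax": 0,"ay": 0,"az": 0,"hand": 0},
    {"x": 0,"y": -1.2,"z": 0,"ax": 0,"ay": 0,"az": 0,"hand": 0}
  ]
}}

```text
clock: 7.75
eef_pos: [442.8, -87.7, 77.4]
tcp_rot: [-3.142, 0.0, 3.006]
contact_force: [0.8, 1.4, 0.1]
opening: 0.0
grasp_force: 0.2
```

```bash
python3 - <<'E'
from h import *
print(monitor.sense()["contact_force"],to((-101,40,105),B),to((-101,88,105),B))
E
```

```text
[0.78678244 1.40059033 0.09976642] (array([0.  , 2.62, 0.01]), array([-0.  ,  0.  ,  0.01])) (array([0.  , 3.58, 0.01]), array([-0.  ,  0.  ,  0.01]))
```

Contact shows this time, at about 1.4 N. Now the left hook.

>>> {"api": "drive_tool", "payload": {
  "plan": [
    {"x": 0,"y": 0.5,"z": 0,"ax": 0,"ay": 0,"az": 0,"hand": 0},
    {"x": 0,"y": 1.1,"z": 0,"ax": 0,"ay": 0,"az": 0,"hand": 0},
    {"x": 0,"y": 1.7,"z": 0,"ax": 0,"ay": 0,"az": 0,"hand": 0},
    {"x": 0,"y": 2.2,"z": 0,"ax": 0,"ay": 0,"az": 0,"hand": 0},
    {"x": 0,"y": 2.6,"z": 0,"ax": 0,"ay": 0,"az": 0,"hand": 0},
    {"x": 0,"y": 2.8,"z": 0,"ax": 0,"ay": 0,"az": 0,"hand": 0},
    {"x": 0,"y": 2.92,"z": 0,"ax": 0,"ay": 0,"az": 0,"hand": 0},
    {"x": 0,"y": 3.04,"z": 0,"ax": 0,"ay": 0,"az": 0,"hand": 0}
  ]
}}

```text
clock: 8.55
eef_pos: [463.3, 63.2, 77.3]
tcp_rot: [-3.141, -0.0, 3.007]
contact_force: [0.3, -0.4, 0.0]
opening: 0.001
grasp_force: 0.3
```

>>> {"api": "drive_tool", "payload": {
  "plan": [
    {"x": 0,"y": 0.12,"z": 0,"ax": 0,"ay": 0,"az": 0,"hand": 0},
    {"x": 0,"y": 0.24,"z": 0,"ax": 0,"ay": 0,"az": 0,"hand": 0},
    {"x": 0,"y": 0.36,"z": 0,"ax": 0,"ay": 0,"az": 0,"hand": 0},
    {"x": 0,"y": 0.48,"z": 0,"ax": 0,"ay": 0,"az": 0,"hand": 0},
    {"x": 0,"y": 0.58,"z": 0,"ax": 0,"ay": 0,"az": 0,"hand": 0},
    {"x": 0,"y": 0.62,"z": 0,"ax": 0,"ay": 0,"az": 0,"hand": 0},
    {"x": 0,"y": 0.62,"z": 0,"ax": 0,"ay": 0,"az": 0,"hand": 0}
  ]
}}

```text
clock: 9.25
eef_pos: [467.6, 94.5, 77.4]
tcp_rot: [3.142, 0.0, 3.007]
contact_force: [0.1, -0.6, -0.6]
opening: 0.002
grasp_force: 0.0
```

>>> {"api": "drive_tool", "payload": {
  "plan": [
    {"x": 0.1,"y": -0.4,"z": 0,"ax": 0,"ay": 0,"az": 0,"hand": 0},
    {"x": 0.3,"y": -0.6,"z": -0.5,"ax": 0,"ay": 0,"az": 0,"hand": 0},
    {"x": 0.5,"y": -0.7,"z": -1.3,"ax": 0,"ay": 0,"az": 0,"hand": 0},
    {"x": 0.5,"y": -1.2,"z": -2.1,"ax": 0,"ay": 0,"az": 0,"hand": 0},
    {"x": 0.5,"y": -2.0,"z": -2.8,"ax": 0,"ay": 0,"az": 0,"hand": 0},
    {"x": 0.5,"y": -2.9,"z": -3,"ax": 0,"ay": 0,"az": 0,"hand": 0},
    {"x": 0.5,"y": -3.8,"z": -3,"ax": 0,"ay": 0,"az": 0,"hand": 0},
    {"x": 0.5,"y": -4.7,"z": -3,"ax": 0,"ay": 0,"az": 0,"hand": 0}
  ]
}}

```text
clock: 10.05
eef_pos: [410.9, -137.2, 228.4]
tcp_rot: [-3.141, 0.002, 3.007]
contact_force: [0.5, 0.5, -0.6]
opening: -0.001
grasp_force: 0.0
```

```bash
python3 - <<'E'
from h import *
a=imaging.grab_frame("scene")[150:270,165:365,::-1]; b=imaging.grab_frame("side")[180:270,200:400,::-1]
cv2.imwrite("pics/c4.png",cv2.resize(np.vstack([a,b]),(571,600),interpolation=cv2.INTER_CUBIC))
s=monitor.sense();print(s["qpos"],s["eef_pos"],to((-60,-170,200),B,0.8))
E
```

```text
[-3.30586174e-01  2.06812553e-02  1.99397070e+00 -1.64292996e-03
  1.12565375e+00 -1.76078162e+00] [ 410.34157454 -139.81377043  227.7830997 ] (array([-1.32, -0.05,  0.95]), array([-7.66,  0.02, -0.03]))
```

View pics/c4.png

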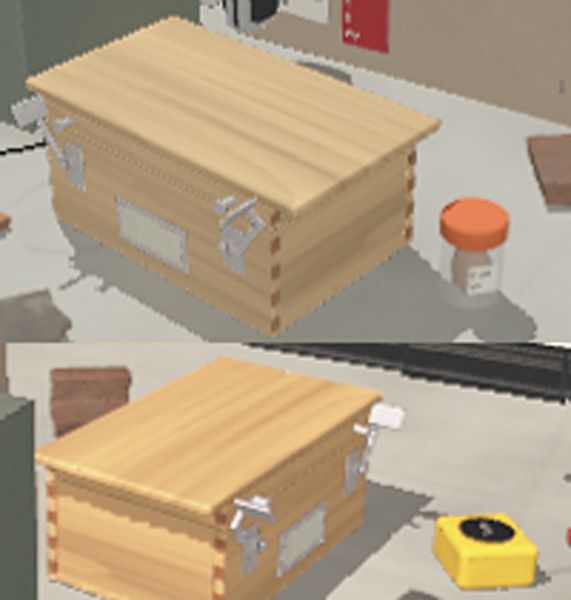

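Both hooks are clearly swung out, tabs at (28,110) and (237,210) in the scene crop, and the box hasn't moved. Now I tilt the tool at the right end.

>>> {"api": "drive_tool", "payload": {
  "plan": [
    {"x": 0,"y": -0.3,"z": 0,"ax": -1.2,"ay": 0,"az": 0,"hand": 0},
    {"x": -0.2,"y": -0.6,"z": 0,"ax": -2.4,"ay": 0,"az": 0,"hand": 0},
    {"x": -0.5,"y": -0.6,"z": 0,"ax": -3.6,"ay": 0,"az": 0,"hand": 0},
    {"x": -0.8,"y": -0.6,"z": 0.2,"ax": -4.8,"ay": 0,"az": 0,"hand": 0},
    {"x": -1.0,"y": -0.5,"z": 0.4,"ax": -6,"ay": 0,"az": 0,"hand": 0},
    {"x": -1.2,"y": -0.3,"z": 0.6,"ax": -7.2,"ay": 0,"az": 0,"hand": 0},
    {"x": -1.3,"y": -0.1,"z": 0.8,"ax": -7.66,"ay": 0,"az": 0,"hand": 0},
    {"x": -1.32,"y": -0.05,"z": 0.95,"ax": -7.66,"ay": 0,"az": 0,"hand": 0}
  ]
}}

```text
clock: 10.95
eef_pos: [475.9, -146.3, 177.8]
tcp_rot: [2.337, -0.003, 3.006]
contact_force: [-0.7, -0.1, 0.5]
opening: 0.003
grasp_force: 0.0
```

```bash
python3 - <<'E'
from h import *
s=monitor.sense();print(s["qpos"],s["eef_pos"])
for P in[(-60,-170,200),(-60,-170,66),(-60,-125,66),(-60,-125,76)]:print(P,to(P,B,0.8))
E
```

```text
[-0.75182551  0.48052668  1.79321295  0.63348395  1.44153061 -2.45970746] [ 475.8750641  -146.26982431  177.75558748]
(-60, -170, 200) (array([-0.  , -0.03, -0.11]), array([ 0.05, -0.02, -0.02]))
(-60, -170, 66) (array([-0.01, -1.96,  1.75]), array([ 0.05, -0.02, -0.02]))
(-60, -125, 66) (array([-0.01, -1.34,  2.39]), array([ 0.05, -0.02, -0.02]))
(-60, -125, 76) (array([-0.01, -1.2 ,  2.26]), array([ 0.05, -0.02, -0.02]))
```

>>> {"api": "drive_tool", "payload": {
  "plan": [
    {"x": 0,"y": -0.4,"z": 0.3,"ax": 0,"ay": 0,"az": 0,"hand": 0},
    {"x": 0,"y": -0.9,"z": 0.7,"ax": 0,"ay": 0,"az": 0,"hand": 0},
    {"x": 0,"y": -1.4,"z": 1.2,"ax": 0,"ay": 0,"az": 0,"hand": 0},
    {"x": 0,"y": -1.8,"z": 1.6,"ax": 0,"ay": 0,"az": 0,"hand": 0},
    {"x": 0,"y": -1.96,"z": 1.75,"ax": 0,"ay": 0,"az": 0,"hand": 0},
    {"x": 0,"y": -1.74,"z": 1.97,"ax": 0,"ay": 0,"az": 0,"hand": 0},
    {"x": 0,"y": -1.54,"z": 2.18,"ax": 0,"ay": 0,"az": 0,"hand": 0},
    {"x": 0,"y": -1.38,"z": 2.34,"ax": 0,"ay": 0,"az": 0,"hand": 0}
  ]
}}

```text
clock: 11.75
eef_pos: [481.5, -109.4, 50.3]
tcp_rot: [2.34, 0.001, 3.007]
contact_force: [-0.1, -0.0, -0.5]
opening: 0.002
grasp_force: 0.0
```

```bash
python3 - <<'E'
from h import *
s=monitor.sense();print(s["contact_force"],to((-60,-124,66),B,0.8)[0],to((-60,-124,66),B,0.8)[1])
f=imaging.grab_frame("scene")[130:290,200:400,::-1];cv2.imwrite("pics/g1.png",cv2.resize(f,(750,600),interpolation=cv2.INTER_CUBIC))
# arc: finger centre in lid frame: (-123 from hinge, z rel)
h0=np.array([75,86]);v=np.array([-60-75,72-86.])
for a in np.arange(0,1.81,.1):
  c,s_=np.cos(a),np.sin(a); p=h0+[v[0]*c+v[1]*s_, -v[0]*s_+v[1]*c]
  print(round(a,2),p.round(),to((p[0],-124,p[1]),B,.8)[0])
E
```

```text
[-0.14053657 -0.00673647 -0.47960356] [ 0.01 -0.01  0.1 ] [ 0.02 -0.    0.02]
0.0 [-60.  72.] [0.   0.06 0.  ]
0.1 [-61.  86.] [ 0.02  0.26 -0.19]
0.2 [-60.  99.] [ 0.    0.45 -0.37]
0.3 [-58. 113.] [-0.04  0.64 -0.56]
0.4 [-55. 126.] [-0.1   0.83 -0.74]
0.5 [-50. 138.] [-0.2   1.02 -0.92]
0.6 [-44. 151.] [-0.31  1.19 -1.09]
0.7 [-37. 162.] [-0.45  1.36 -1.25]
0.8 [-29. 173.] [-0.62  1.51 -1.4 ]
0.9 [-20. 183.] [-0.8   1.66 -1.54]
1.0 [-10. 192.] [-1.01  1.78 -1.67]
1.1 [  1. 200.] [-1.23  1.9  -1.78]
1.2 [ 13. 207.] [-1.46  2.   -1.87]
1.3 [ 25. 212.] [-1.71  2.08 -1.95]
1.4 [ 38. 217.] [-1.97  2.14 -2.01]
1.5 [ 51. 220.] [-2.23  2.18 -2.05]
1.6 [ 65. 221.] [-2.5   2.2  -2.08]
1.7 [ 79. 222.] [-2.77  2.21 -2.08]
1.8 [ 92. 221.] [-3.04  2.19 -2.07]
```

View pics/g1.png

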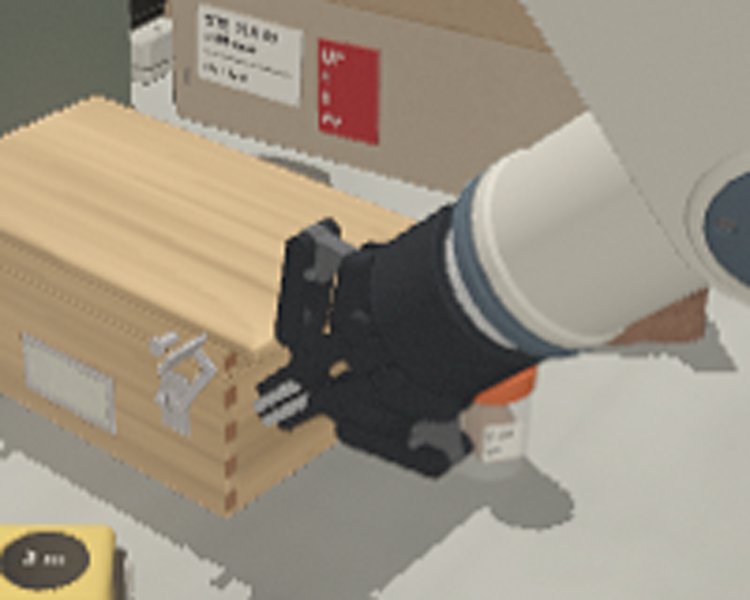

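The fingertip at about (265,400) sits under the overhang near the front, with the linkage clear above the board. That was picture 10, so from here I check by numbers. I start lifting gently.

>>> {"api": "drive_tool", "payload": {
  "plan": [
    {"x": 0,"y": 0.06,"z": 0,"ax": 0,"ay": 0,"az": 0,"hand": 0},
    {"x": 0,"y": 0.12,"z": -0.06,"ax": 0,"ay": 0,"az": 0,"hand": 0},
    {"x": 0,"y": 0.19,"z": -0.12,"ax": 0,"ay": 0,"az": 0,"hand": 0},
    {"x": 0,"y": 0.26,"z": -0.19,"ax": 0,"ay": 0,"az": 0,"hand": 0},
    {"x": 0,"y": 0.35,"z": -0.28,"ax": 0,"ay": 0,"az": 0,"hand": 0},
    {"x": 0,"y": 0.45,"z": -0.37,"ax": 0,"ay": 0,"az": 0,"hand": 0},
    {"x": -0.04,"y": 0.64,"z": -0.56,"ax": 0,"ay": 0,"az": 0,"hand": 0},
    {"x": -0.04,"y": 0.64,"z": -0.56,"ax": 0,"ay": 0,"az": 0,"hand": 0}
  ]
}}

```text
clock: 12.6
eef_pos: [484.0, -109.6, 93.2]
tcp_rot: [2.34, 0.002, 3.007]
contact_force: [-0.7, -0.8, -1.1]
opening: -0.002
grasp_force: 0.6
```

```bash
cat > lid.py <<'E'
from h import *
# estimate lid angle: compare lid outline prediction with wood-coloured mask in the side view
def lidpts(a,P):
    P=np.float64(P); x=P[:,0]-75; z=P[:,2]-86; c,s=np.cos(a),np.sin(a)
    return np.c_[75+x*c+z*s,P[:,1],86-x*s+z*c]
def fill(n,pts): 
    m=np.zeros((384,512),np.uint8); cv2.fillConvexPoly(m,cv2.convexHull(proj(n,box(B,pts)).astype(np.int32)),1); return m>0
S=[(x,y,z) for x in(-75,75) for y in(-130,130) for z in(103.5,111.5)]+[(x,y,86) for x in(-75,75) for y in(-110,110)]
W=[(x,y,z) for x in(-75,75) for y in(-110,110) for z in(0,85)]
def est(n):
    h=cv2.cvtColor(imaging.grab_frame(n),cv2.COLOR_RGB2HSV)
    w=(h[...,0]>8)&(h[...,0]<26)&(h[...,1]>70)&(h[...,2]>90)
    roi=cv2.dilate(np.uint8(sum(fill(n,lidpts(a,S)) for a in np.arange(0,2,.2))>0)|np.uint8(fill(n,W)),np.ones((9,9)))>0
    A=np.arange(0,1.96,.05); sc=[(((fill(n,lidpts(a,S))|fill(n,W))^w)&roi).sum() for a in A]
    i=int(np.argmin(sc)); return n,A[i].round(2),sc[i],sc[0],sc[-1]
if __name__=="__main__": print(est("scene"),est("side"))
E
python3 - <<'E'
from lid import *
s=monitor.sense();print(s["contact_force"],s["wrist_torque"],est("scene"),est("side"))
y=-125
for a in np.arange(.3,1.95,.1):
  rr=-(135-18*(a-.3)/1.5); c,s_=np.cos(a),np.sin(a); p=[75+rr*c-14*s_,86-rr*s_-14*c]
  print(round(a,2),np.round(p),to((p[0],y,p[1]),B,.8)[0])
E
```

```text
[-0.69760702 -0.76746348 -1.119758  ] [-0.48491218  0.20504407  0.12959573] ('scene', np.float64(0.25), np.int64(6120), np.int64(6445), np.int64(9845)) ('side', np.float64(0.25), np.int64(2700), np.int64(3090), np.int64(6840))
0.3 [-58. 113.] [0.01 0.05 0.01]
0.4 [-54. 125.] [-0.08  0.23 -0.16]
0.5 [-48. 137.] [-0.19  0.4  -0.33]
0.6 [-41. 149.] [-0.33  0.57 -0.49]
0.7 [-34. 159.] [-0.48  0.72 -0.64]
0.8 [-25. 169.] [-0.66  0.85 -0.77]
0.9 [-15. 177.] [-0.85  0.98 -0.89]
1.0 [ -5. 185.] [-1.05  1.09 -0.99]
1.1 [  6. 191.] [-1.27  1.18 -1.08]
1.2 [ 17. 197.] [-1.5   1.25 -1.16]
1.3 [ 29. 201.] [-1.73  1.31 -1.22]
1.4 [ 41. 204.] [-1.97  1.35 -1.26]
1.5 [ 53. 205.] [-2.21  1.38 -1.28]
1.6 [ 64. 206.] [-2.45  1.38 -1.28]
1.7 [ 76. 205.] [-2.68  1.37 -1.27]
1.8 [ 88. 203.] [-2.92  1.34 -1.25]
1.9 [ 99. 200.] [-3.14  1.3  -1.21]
```

Both views say the lid is up about 0.25 rad, and the force is about 1 N down. I carry on along the arc.

>>> {"api": "drive_tool", "payload": {
  "plan": [
    {"x": -0.08,"y": 0.2,"z": -0.16,"ax": 0,"ay": 0,"az": 0,"hand": 0},
    {"x": -0.19,"y": 0.38,"z": -0.33,"ax": 0,"ay": 0,"az": 0,"hand": 0},
    {"x": -0.33,"y": 0.55,"z": -0.49,"ax": 0,"ay": 0,"az": 0,"hand": 0},
    {"x": -0.48,"y": 0.7,"z": -0.64,"ax": 0,"ay": 0,"az": 0,"hand": 0},
    {"x": -0.66,"y": 0.84,"z": -0.77,"ax": 0,"ay": 0,"az": 0,"hand": 0},
    {"x": -0.85,"y": 0.97,"z": -0.89,"ax": 0,"ay": 0,"az": 0,"hand": 0},
    {"x": -1.05,"y": 1.08,"z": -0.99,"ax": 0,"ay": 0,"az": 0,"hand": 0},
    {"x": -1.05,"y": 1.08,"z": -0.99,"ax": 0,"ay": 0,"az": 0,"hand": 0}
  ]
}}

```text
clock: 13.5
eef_pos: [537.3, -114.4, 165.8]
tcp_rot: [2.34, 0.002, 3.007]
contact_force: [1.5, -0.2, 0.3]
opening: 0.001
grasp_force: 0.2
```

```bash
python3 - <<'E'
from lid import *
s=monitor.sense();print(s["contact_force"],s["qpos"],est("scene"),est("side"))
y=-125
for a in np.arange(1,1.95,.1):
  rr=-(135-18*(a-.3)/1.5); c,s_=np.cos(a),np.sin(a); p=[75+rr*c-14*s_,86-rr*s_-14*c]
  print(round(a,2),to((p[0],y,p[1]),B,.8)[0])
E
```

```text
[ 1.54478327 -0.19931466  0.29322971] [-0.64756152  0.52763425  1.74083127  0.69047481  1.39241843 -2.39777418] ('scene', np.float64(0.9), np.int64(5240), np.int64(8303), np.int64(7957)) ('side', np.float64(0.9), np.int64(3012), np.int64(5697), np.int64(6605))
1.0 [-0.01  0.01 -0.02]
1.1 [-0.22  0.1  -0.11]
1.2 [-0.45  0.18 -0.18]
1.3 [-0.68  0.24 -0.24]
1.4 [-0.92  0.28 -0.28]
1.5 [-1.16  0.3  -0.3 ]
1.6 [-1.4   0.31 -0.31]
1.7 [-1.64  0.3  -0.3 ]
1.8 [-1.87  0.27 -0.27]
1.9 [-2.09  0.23 -0.23]
```

>>> {"api": "drive_tool", "payload": {
  "plan": [
    {"x": -0.22,"y": 0.1,"z": -0.1,"ax": 0,"ay": 0,"az": 0,"hand": 0},
    {"x": -0.45,"y": 0.18,"z": -0.18,"ax": 0,"ay": 0,"az": 0,"hand": 0},
    {"x": -0.68,"y": 0.24,"z": -0.24,"ax": 0,"ay": 0,"az": 0,"hand": 0},
    {"x": -0.92,"y": 0.28,"z": -0.28,"ax": 0,"ay": 0,"az": 0,"hand": 0},
    {"x": -1.1,"y": 0.3,"z": -0.3,"ax": 0,"ay": 0,"az": 0,"hand": 0},
    {"x": -1.25,"y": 0.31,"z": -0.3,"ax": 0,"ay": 0,"az": 0,"hand": 0},
    {"x": -1.4,"y": 0.31,"z": -0.31,"ax": 0,"ay": 0,"az": 0,"hand": 0},
    {"x": -1.55,"y": 0.3,"z": -0.3,"ax": 0,"ay": 0,"az": 0,"hand": 0}
  ]
}}

```text
clock: 14.4
eef_pos: [612.8, -125.0, 185.7]
tcp_rot: [2.339, -0.0, 3.007]
contact_force: [-0.3, 0.2, -0.3]
opening: -0.002
grasp_force: 0.0
```

>>> {"api": "drive_tool", "payload": {
  "plan": [
    {"x": -0.12,"y": 0,"z": 0,"ax": 0,"ay": 0,"az": 0,"hand": 0},
    {"x": -0.24,"y": -0.02,"z": 0.02,"ax": 0,"ay": 0,"az": 0,"hand": 0},
    {"x": -0.34,"y": -0.03,"z": 0.03,"ax": 0,"ay": 0,"az": 0,"hand": 0},
    {"x": -0.34,"y": -0.03,"z": 0.03,"ax": 0,"ay": 0,"az": 0,"hand": 0}
  ]
}}

```text
clock: 14.8
eef_pos: [629.6, -127.3, 183.5]
tcp_rot: [2.339, -0.0, 3.007]
contact_force: [1.2, -0.1, -0.2]
opening: -0.002
grasp_force: 0.0
```

```bash
python3 lid.py
```

```text
('scene', np.float64(1.95), np.int64(4319), np.int64(10725), np.int64(4319)) ('side', np.float64(1.9), np.int64(3001), np.int64(7433), np.int64(3021))
```

Both views put the lid on its stop. I retreat forward, then outward and up.

>>> {"api": "drive_tool", "payload": {
  "plan": [
    {"x": 0.3,"y": 0,"z": 0,"ax": 0,"ay": 0,"az": 0,"hand": 0},
    {"x": 0.8,"y": 0,"z": -0.3,"ax": 0,"ay": 0,"az": 0,"hand": 0},
    {"x": 1.3,"y": 0,"z": -0.8,"ax": 0,"ay": 0,"az": 0,"hand": 0},
    {"x": 1.9,"y": 0,"z": -1.3,"ax": 0,"ay": 0,"az": 0,"hand": 0},
    {"x": 2.4,"y": 0,"z": -1.8,"ax": 0,"ay": 0,"az": 0,"hand": 0},
    {"x": 2.6,"y": 0,"z": -2,"ax": 0,"ay": 0,"az": 0,"hand": 0},
    {"x": 2.6,"y": 0,"z": -2,"ax": 0,"ay": 0,"az": 0,"hand": 0},
    {"x": 2.6,"y": 0,"z": -2,"ax": 0,"ay": 0,"az": 0,"hand": 0}
  ]
}}

```text
clock: 15.7
eef_pos: [491.3, -180.8, 253.0]
tcp_rot: [2.339, 0.0, 3.006]
contact_force: [0.4, -1.0, -0.4]
opening: 0.001
grasp_force: 0.0
```

```bash
python3 - <<'E'
from lid import *
a,b=est("scene"),est("side");print(a,b,monitor.sense()["contact_force"])
if a[1]>=1.8 and b[1]>=1.8: print(r.sign_off())
E
```

```text
('scene', np.float64(1.95), np.int64(4494), np.int64(10574), np.int64(4494)) ('side', np.float64(1.9), np.int64(3000), np.int64(7436), np.int64(3020)) [ 0.28727774  0.21314093 -0.59357022]
the job is handed in; nothing more can be done
None
```

The box is open and the job is handed in at about 16 s of the 58 s: both hooks are swung clear, the lid rests on its hinge stop (1.90–1.95 rad in both camera views), and the arm is clear; no verdict came back, and I didn't measure the box or nearby things after lifting the lid.

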